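# Count off the rack's gaps and push the ramekin into the third

## Robot

A 6-joint arm with a two-finger parallel gripper is mounted at the origin on a cart in front of the work surface, level with it; the furniture and walls round the work are solid. World frame = base frame: x ahead of the robot, y to its left, z up, the work surface at z = 0. Lengths are in mm, angles in rad, forces in N, time in s.
With the tool pointing down it reaches from about 350 to 850 mm from the base axis. Payload 8.1 kg.
Tool frame: the origin (TCP) lies midway between the tips of the shut fingers; the grasp point (between the pads) lies robot.tcp_to_grasp behind it (robot.tcp_to_grasp is the distance from the TCP to the grasp point, in mm); z points along the fingers, y is the line along which they close (so a half turn about z gives the same grasp; the last joint's range is limited). The gripper opens to 93 mm and grips with 3 to 60 N. Pads are 15 mm wide; open, the fingers measure 128 mm over their backs; the gripper's body (75 mm by 188 mm) begins 65 mm behind the grasp point.
Start: joints at [-1.231, 0.13, 1.488, -0, 1.523, -0.085], TCP at [247.303, -546.668, 218.635] pointing down, gripper open.
Joint ranges: [-2.96, 2.96], [-0.89, 2.26], [0.02, 2.5], [-1.34, 4.48], [0, 2.73], [-2.66, 2.66]. Speed limits (rad/s): [2.39, 2.39, 2.79, 3.14, 3.14, 3.14].

## Interface

Orientations are given as a unit quaternion [x, y, z, w].
In Python, from cell import robot, cams, finish_job gives the robot as it stands.
- The arm moves only by the tool drive_tool, never from a script. Its argument "increments" is one flat list of numbers, 7 for each row, row after row: the shift along the world's x, y, z each as a share of 0.2 m, from -1 to 1, then the turn, a rotation vector about the world's x, y, z each as a share of 2 pi rad, from -1 to 1, then the opening in per cent of the stroke, from 0 (shut) to 100 (fully open). A call has 1 to 12 rows; each row shifts and turns the commanded pose from where the row before left it; what a row does not reach is not made up. A row lasts 1/12 s, in which the tool goes at most 41.7 mm and 7.16 degrees, less where a joint would pass 70% of its speed; a pose out of reach is approached as far as the arm can. A call with a number of a shift or a turn outside -1 to 1 is refused whole. A call with a gripper value outside its range is refused whole. The fingers move at their own pace and stop on an object; "newtons" is the grip in N (left out, the last holds). Time passes only in rows, so rows that do not move let the fingers close. It gives the time, the measured TCP pose, the force, the opening and the grip force at its end, in the units of the state.
- robot.observe(): the state, without advancing time (a new reading comes with each control period).
- cams.snapshot(name): name is "side" or "top"; returns the picture (480x640x3 uint8, red, green, blue); there is no depth.
- cams.camera_info(name): a dict with "mtx" (3x3 intrinsics, pixels), "dist_coeffs" ([k1, k2, p1, p2, k3] as OpenCV has them; the pictures are not rectified), "extrinsics" (4x4, takes a point from camera to world coordinates). Camera axes: x right, y down, z forward; pixel columns grow to the right and rows downward; lengths in mm; the calibration is good to about 2 mm. A picture is of the moment at which its call begins. camera_info takes no time and is no camera call.
- finish_job(): hands the job in; it is judged then, once.
The state is a dict: "clock": time; "q": joint angles; "joint_vel": joint speeds; "joint_efforts": joint torques, N m; "position": TCP position; "tool_rot": TCP orientation; "contact_force": force on the tool from outside, world axes, zero at the start; "torque": the same for the moment, N m; "grip_width": opening from 0.0 (shut) to 1.0 (fully open); "gripper_force": force on a finger pad.
Only numpy, scipy, OpenCV 4.12 (cv2) and the standard library are available. Lean on these libraries where they do the work, as an engineer would, in place of code of your own. Each camera call takes 0.05 s, during which the arm holds its last target. There are 200 camera calls.

## Task

Count the gaps of the wooden divider rack by running a fingertip, with the fingers held closed together, along its steel rail from the end with the red knob: touch the rail behind the first gap, then the second, then the third, and lift off there without touching the rail behind the fourth. Then push the loose ramekin in front of the rack across the worktop and into that third gap, all the way back against the back board. Only push it, never lift or tip it, keep it out of the other gaps, and leave the other things where they are.

Things in the scene. Friction and masses are not known exactly. Their poses are not given: they have to be found in the camera images.
- rack: fixed wooden divider rack on the worktop, 76 mm deep (x), 360 mm wide (y), open to the front (-x, towards the robot) and top, no floor. Origin at the centre of its underside; x to its back, y to its left. Four gaps between five dividers (8 mm thick, 36 mm high, front ends at x = -38 mm), centred at y = +132, +44, -44, -132 mm. Back board: inner face at x = +26 mm, 44 mm high.
- gap_b (a point): middle of the mouth of the second gap from the left, at worktop height, between the dividers' rounded front ends. Every gap is 80 mm wide and 64 mm deep; things slide in on the worktop. This gap is empty. Axes as the rack's.
- gap_c (a point): the same point of the third gap from the left, also empty. (Both end gaps are occupied; occupied gaps count too.) Axes as the rack's.
- rail_a: stretch of the steel rail behind the leftmost (y = +132 mm) gap, 88 mm long, round bar 12 mm thick along the rack's y; origin at its middle, on the bar's axis (its top is 6 mm higher, 58 mm above the worktop). Fixed on top of the back board at x = +32 mm, rigid.
- rail_b: stretch of the steel rail behind the second from left (y = +44 mm) gap, 88 mm long, round bar 12 mm thick along the rack's y; origin at its middle, on the bar's axis (its top is 6 mm higher, 58 mm above the worktop). Fixed on top of the back board at x = +32 mm, rigid.
- rail_c: stretch of the steel rail behind the third from left (y = -44 mm) gap, 88 mm long, round bar 12 mm thick along the rack's y; origin at its middle, on the bar's axis (its top is 6 mm higher, 58 mm above the worktop). Fixed on top of the back board at x = +32 mm, rigid.
- rail_d: stretch of the steel rail behind the rightmost (y = -132 mm) gap, 88 mm long, round bar 12 mm thick along the rack's y; origin at its middle, on the bar's axis (its top is 6 mm higher, 58 mm above the worktop). Fixed on top of the back board at x = +32 mm, rigid.
- knob_red: red ball knob, 22 mm across, at one end of the rail (either end, 184 mm from the rack's middle); the count starts at this end. Origin at its centre.
- knob_white: white ball knob, 22 mm across, at the other end of the rail. Origin at its centre.
- ramekin: the loose ramekin to be pushed: round white dish, 69 mm across, 42 mm high, 0.1 to 0.2 kg, alone on the worktop in front of the rack. Origin at the centre of its underside. Fully home in a gap its centre is at x = -8 mm in the rack's frame, and it stands about 5 mm proud of the dividers' front ends.
- ramekin_b: another, equal ramekin standing in one of the end gaps; leave it. Origin at the centre of its underside.
- timer: white and grey kitchen timer, 66 mm across, 49 mm high, in the other end gap; leave it. Origin at the centre of its underside.
- mug: white mug with a blue pattern, 87 x 121 mm, 96 mm high, left of the rack; leave it. Origin at the centre of its underside.
- salt_mill: pale wooden salt mill, 55 mm across, 140 mm high, right of the rack; leave it. Origin at the centre of its underside.
Things that resemble listed ones, but are neither listed nor needed, are in the scene too. What is shaped like the ramekin but orange is not meant.

How it is judged:
By the outcome, as a careful person would: the job done as asked, in the order asked, and still so for the second after the job is handed in, with the robot touching nothing.
It also fails if it takes over 64 s, if anything falls off the work surface, if the arm or the gripper's body presses on something with over 40 N, if the wrist force passes 120 N, or if a joint passes its speed limit or range.

## Working session

There is one attempt and no reset: what is moved stays moved. The work goes in short steps, Python scripts to look and compute and a tool call to move; the robot and the scene stay as the last step left them, time stands still between calls to the robot, and variables do not carry over. Pictures are saved under pics/ and viewed, at most 10 in all, crops included, and the job is handed in when it is done.

Besides the shell and the picture viewer there is one more tool, called after "Emit:" as name(argument=value, ...) on one line, values as JSON. drive_tool: Moves the arm, as the interface text tells. Its arguments: {"type":"object","properties":{"increments":{"type":"array"},"newtons":{"type":"number"}},"required":["increments"]}

```bash
mkdir -p pics; python3 - <<'E'
from cell import robot,cams
import cv2
for n in("top","side"):
    im=cams.snapshot(n); cv2.imwrite(f"pics/{n}0.png",im[:,:,::-1])
    c=cams.camera_info(n); print(c)
s=robot.observe(); print(s, robot.tcp_to_grasp)
E
```

```text
{'mtx': array([[500.18705378,   0.        , 321.7237349 ],
       [  0.        , 500.18705378, 231.28451401],
       [  0.        ,   0.        ,   1.        ]]), 'dist_coeffs': array([0.02990902, 0.        , 0.        , 0.        , 0.        ]), 'extrinsics': array([[-2.50368900e-02, -9.97829396e-01,  6.09069081e-02,
         4.59532517e+02],
       [-9.99654998e-01,  2.54734752e-02,  6.40206654e-03,
        -1.72878762e+01],
       [-7.93968080e-03, -6.07256072e-02, -9.98122919e-01,
         1.36193882e+03],
       [ 0.00000000e+00,  0.00000000e+00,  0.00000000e+00,
         1.00000000e+00]])}
{'mtx': array([[548.65239578,   0.        , 312.27425547],
       [  0.        , 548.65239578, 240.23998176],
       [  0.        ,   0.        ,   1.        ]]), 'dist_coeffs': array([-0.11882715,  0.        ,  0.        ,  0.        ,  0.        ]), 'extrinsics': array([[-9.88160512e-01, -7.67725796e-02,  1.32833629e-01,
         3.47791115e+02],
       [-1.53084984e-01,  5.50871497e-01, -8.20430120e-01,
         1.11248209e+03],
       [-1.01877235e-02, -8.31051482e-01, -5.56102189e-01,
         8.48810516e+02],
       [ 0.00000000e+00,  0.00000000e+00,  0.00000000e+00,
         1.00000000e+00]])}
{'clock': 0.1, 'q': array([-1.23138614e+00,  1.31074600e-01,  1.48919861e+00, -1.17424148e-05,
        1.52299629e+00, -8.53829290e-02]), 'joint_vel': array([ 0.0005728 ,  0.00097504, -0.00346783,  0.00031571, -0.00141096,
        0.00043004]), 'joint_efforts': array([ 3.28704344e-03, -5.61339533e+01, -4.93096411e+01,  7.71478261e-02,
        2.92003871e-02, -6.49483582e-05]), 'position': array([ 247.12945472, -546.16557819,  217.6834399 ]), 'tool_rot': array([ 9.77528117e-01,  2.10803410e-01, -1.12022291e-04, -8.30928020e-04]), 'contact_force': array([ 0.04822541,  0.26152117, -0.42057298]), 'torque': array([-0.01502223, -0.00118275,  0.00543374]), 'gripper_force': 0.0, 'grip_width': 0.9990194429092758} 18.8
```

View pics/top0.png

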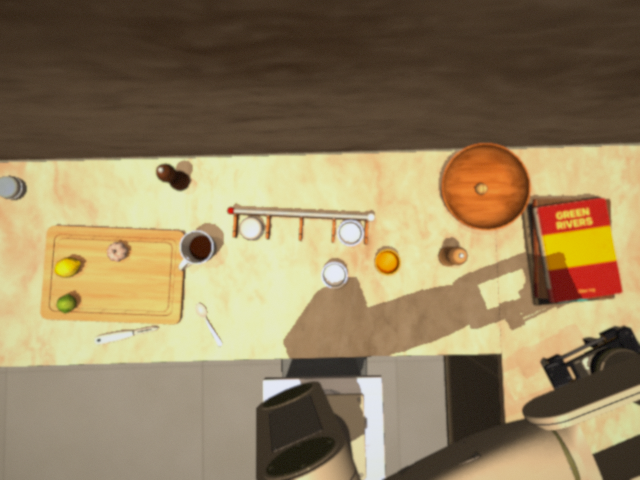

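View pics/side0.png

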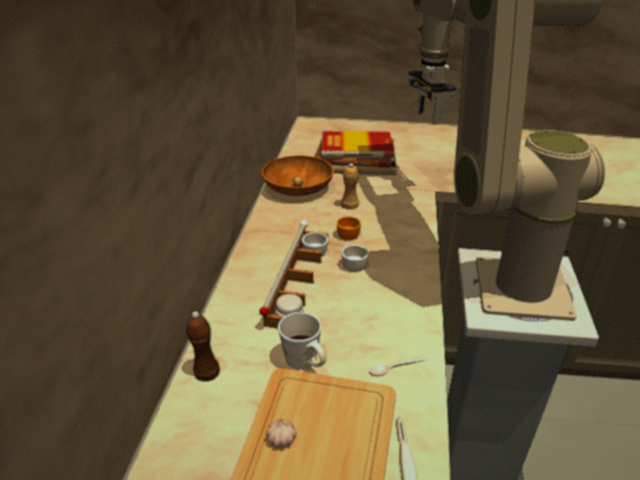

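The red knob is at top (231,211) and side (264,311), so the count starts at the rack's left (+y) end and the third gap is gap_c. These could be taken for the loose ramekin in the top view:
- White dish at (335,274), alone in front of the rack. This is the one I choose.
- White dish at (350,233), in the right end gap: ramekin_b.
- Timer at (251,229), in the left end gap.
- Orange dish at (387,261), excluded by the task.

Next I'll measure and check with a crop.

```bash
cat > h.py <<'E'
import numpy as np,cv2
from cell import robot,cams
def ray(n,uv):
    c=cams.camera_info(n)
    p=cv2.undistortPoints(np.array([[uv]],float),c["mtx"],c["dist_coeffs"])[0,0]
    E=c["extrinsics"]; d=E[:3,:3]@[*p,1]; return E[:3,3],d/np.linalg.norm(d)
def plane(n,uv,z):
    o,d=ray(n,uv); return o+d*(z-o[2])/d[2]
def two(u,v):
    o1,d1=ray("top",u);o2,d2=ray("side",v)
    s=np.linalg.lstsq(np.c_[d1,-d2],o2-o1,rcond=None)[0]
    a,b=o1+s[0]*d1,o2+s[1]*d2; return (a+b)/2,np.linalg.norm(a-b)
def blobs(mask,amin=8):
    n,_,st,c=cv2.connectedComponentsWithStats(mask.astype(np.uint8))
    return [(c[i].round(2),st[i].tolist()) for i in range(1,n) if st[i,4]>=amin]
E
python3 - <<'E'
from h import *
t=cv2.imread("pics/top0.png");s=cv2.imread("pics/side0.png")
for n,im,(x0,y0,x1,y1) in(("top",t,(215,195,400,300)),("side",s,(240,210,380,330))):
    c=im[y0:y1,x0:x1]; h=cv2.cvtColor(c,cv2.COLOR_BGR2HSV).astype(int)
    H,S,V=h[...,0],h[...,1],h[...,2]
    off=np.array([x0,y0])
    print(n,"red",[(b[0]+off,b[1]) for b in blobs(((H<5)|(H>174))&(S>170)&(V>90))])
    print(n,"white",[(b[0]+off,b[1]) for b in blobs((S<45)&(V>120),12)])
    print(n,"wood",[(b[0]+off,b[1]) for b in blobs((H>4)&(H<14)&(S>120)&(V<190),12)])
a=cv2.resize(t[195:300,215:400],None,fx=4.3,fy=4.3,interpolation=cv2.INTER_CUBIC)
cv2.imwrite("pics/c1.png",a[:600,:800])
b=cv2.resize(s[210:330,240:380],None,fx=5,fy=5,interpolation=cv2.INTER_CUBIC)
cv2.imwrite("pics/c2.png",b)
E
```

```text
top red [(array([230.27, 210.05]), [13, 13, 5, 5, 22])]
top white [(array([240.5 , 210.55]), [20, 15, 12, 2, 22]), (array([260.42, 211.58]), [38, 16, 15, 2, 26]), (array([281.3 , 212.73]), [60, 17, 14, 3, 30]), (array([302.47, 213.78]), [80, 18, 16, 3, 36]), (array([323.65, 214.65]), [101, 19, 16, 3, 31]), (array([368.63, 216.78]), [145, 19, 14, 7, 51]), (array([344.9 , 215.62]), [122, 20, 16, 3, 29]), (array([250.09, 228.41]), [26, 25, 19, 18, 265]), (array([349.95, 232.21]), [122, 24, 27, 27, 585]), (array([225.45, 232.08]), [6, 30, 9, 15, 38]), (array([333.46, 273.29]), [105, 66, 28, 27, 519])]
top wood [(array([234.73, 220.73]), [14, 12, 9, 29, 56]), (array([268.39, 226.1 ]), [52, 21, 3, 22, 31])]
side red [(array([263.76, 310.39]), [20, 97, 8, 7, 38])]
side white [(array([303.62, 221.88]), [62, 10, 5, 5, 16]), (array([314.19, 242.12]), [62, 24, 26, 14, 120]), (array([353.32, 256.51]), [102, 37, 26, 14, 117]), (array([291.33, 307.2 ]), [48, 96, 7, 3, 15]), (array([289.47, 316.99]), [38, 101, 29, 19, 101]), (array([316.59, 321.06]), [70, 105, 11, 15, 34])]
side wood [(array([347.96, 221.93]), [99, 8, 19, 9, 123]), (array([348.18, 233.4 ]), [98, 18, 22, 12, 174]), (array([302.01, 262.51]), [45, 35, 35, 37, 293]), (array([282.47, 280.41]), [39, 66, 9, 11, 17]), (array([278.85, 292.42]), [31, 70, 17, 24, 60]), (array([270.03, 315.69]), [20, 94, 23, 23, 117])]
```

View pics/c1.png

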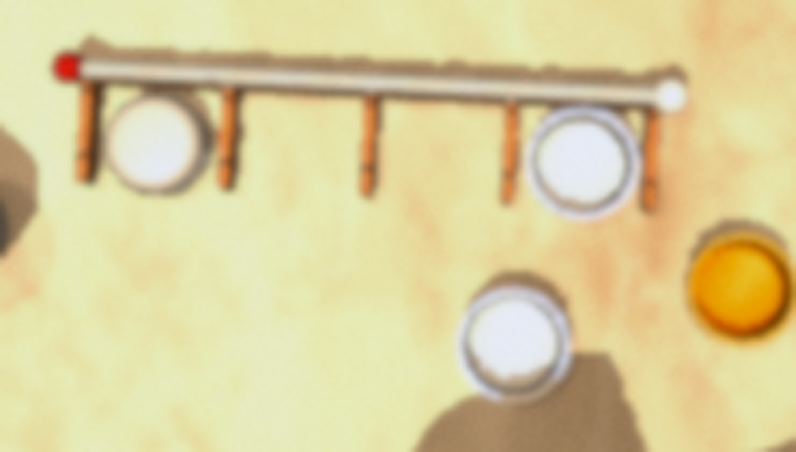

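View pics/c2.png

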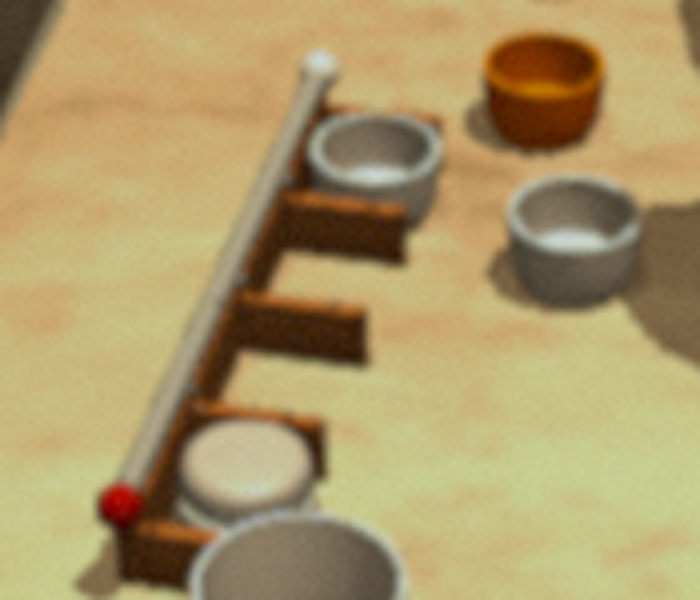

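Top crop: the red knob is at (67,67), the white knob at (671,95), the two middle gaps are empty, and the chosen white ramekin stands alone with its rim centred at about (515,343). Side crop: the red knob is at (121,506), the white knob at (320,66), and the ramekin rim centre at about (575,217). The choice is confirmed.

```bash
python3 - <<'E'
from h import *
# resize maps (u+.5)*k-.5
T=lambda p:((np.array(p)+.5)/4.3-.5+[215,195]); S=lambda p:((np.array(p)+.5)/5-.5+[240,210])
r,e1=two(T((67,67)),S((121,506))); w,e2=two(T((671,95)),S((320,66)))
print("red",r.round(1),e1,"white",w.round(1),e2, np.linalg.norm(r-w))
print("plane",plane("top",T((67,67)),52),plane("top",T((671,95)),52),plane("side",S((121,506)),52),plane("side",S((320,66)),52))
k,e=two(T((515,343)),S((575,217))); print("ram",k,e,plane("top",T((515,343)),42),plane("side",S((575,217)),42))
r=(plane("top",T((67,67)),52)+plane("side",S((121,506)),52))/2; w=(plane("top",T((671,95)),52)+plane("side",S((320,66)),52))/2
y=(r-w)[:2];y/=np.linalg.norm(y);x=np.array([y[1],-y[0]]);m=(r+w)[:2]/2-32*x
print("rack",m,"yaw",np.arctan2(x[1],x[0]))
W=lambda a,b:(m+a*x+b*y).round(1)
for n,p in dict(railA=(32,132),railB=(32,44),railC=(32,-44),home=(-8,-44),mouth=(-38,-44)).items():print(n,W(*p))
# check dividers front ends (z~36) in top
for u in((88,180),(228,186),(369,194),(509,202),(650,208)):
    p=plane("top",T(u),36)[:2]-m; print((p@x).round(1),(p@y).round(1))
p=k[:2]-m; print("ram in rack",p@x,p@y)
p=plane("top",T((515,343)),42)[:2]-m; print("ram in rack",p@x,p@y)
E
```

```text
red [600.6 230.   54.4] 0.6887783803380744 white [ 573.9 -137.9   56.3] 0.509370051335849 368.90700616371873
plane [601.19206203 230.51447723  52.        ] [ 574.51516473 -138.30312577   52.        ] [600.99850686 227.34789653  52.        ] [ 574.86145391 -144.79337631   52.        ]
ram [425.21459968 -39.34413908  38.79257821] 0.9094787376180203 [425.74991354 -39.25169292  42.        ] [424.45806859 -34.83931357  42.        ]
rack [555.97277694  45.96658681] yaw -0.0711574996362384
railA [597.3 175.4]
railB [591.   87.6]
railC [ 5.848e+02 -2.000e-01]
home [544.9   2.6]
mouth [514.9   4.8]
-35.9 173.5
-35.7 86.9
-36.6 -0.3
-37.6 -86.8
-37.3 -173.8
ram in rack -124.36190075164247 -94.3914112229764
ram in rack -123.83451425203653 -94.26113955038282
```

Emit:
drive_tool(increments=[0.07, 0.145, 0, 0, 0, 0.019, 0, 0.07, 0.145, 0, 0, 0, 0.019, 0, 0.07, 0.145, 0, 0, 0, 0.019, 0, 0.07, 0.145, 0, 0, 0, 0.019, 0, 0.07, 0.145, 0, 0, 0, 0.019, 0, 0.07, 0.145, 0, 0, 0, 0.019, 0, 0.07, 0.145, 0, 0, 0, 0.019, 0, 0.07, 0.145, 0, 0, 0, 0.019, 0, 0.07, 0.145, 0, 0, 0, 0.019, 0, 0.07, 0.145, 0, 0, 0, 0, 0, 0.07, 0.145, 0, 0, 0, 0, 0, 0.07, 0.145, 0, 0, 0, 0, 0], newtons=20)

```text
clock: 1.1
position: [415.5, -197.1, 218.3]
tool_rot: [0.732, 0.681, -0.0, -0.0]
contact_force: [1.3, -0.4, -0.8]
grip_width: 0.19
gripper_force: 0.0
```

Emit:
drive_tool(increments=[0.07, 0.145, 0, 0, 0, 0, 0, 0.07, 0.145, 0, 0, 0, 0, 0, 0.07, 0.145, 0, 0, 0, 0, 0, 0.07, 0.145, 0, 0, 0, 0, 0, 0.07, 0.145, 0, 0, 0, 0, 0, 0.07, 0.145, 0, 0, 0, 0, 0, 0.07, 0.145, 0, 0, 0, 0, 0, 0.07, 0.145, 0, 0, 0, 0, 0, 0.07, 0.145, 0, 0, 0, 0, 0, 0.07, 0.145, 0, 0, 0, 0, 0, 0.07, 0.145, 0, 0, 0, 0, 0, 0.07, 0.145, 0, 0, 0, 0, 0])

```text
clock: 2.1
position: [583.4, 151.0, 218.0]
tool_rot: [0.732, 0.681, -0.0, -0.0]
contact_force: [0.2, -0.5, 0.7]
grip_width: 0.003
gripper_force: 0.0
```

Emit:
drive_tool(increments=[0.035, 0.061, 0, 0, 0, 0, 0, 0.035, 0.061, 0, 0, 0, 0, 0, 0, 0, -0.115, 0, 0, 0, 0, 0, 0, -0.115, 0, 0, 0, 0, 0, 0, -0.115, 0, 0, 0, 0, 0, 0, -0.115, 0, 0, 0, 0, 0, 0, -0.115, 0, 0, 0, 0, 0, 0, -0.115, 0, 0, 0, 0, 0, 0, 0, 0, 0, 0, 0, 0, 0, 0, 0, 0, 0, 0])

```text
clock: 2.93
position: [595.6, 173.4, 78.8]
tool_rot: [0.732, 0.681, -0.002, -0.001]
contact_force: [0.2, 0.2, 0.6]
grip_width: 0.009
gripper_force: 0.0
```

```bash
python3 - <<'E'
from h import *
t=cams.snapshot("top")[:,:,::-1];s=cams.snapshot("side")[:,:,::-1]
a=cv2.resize(t[180:280,200:390],None,fx=4,fy=4,interpolation=cv2.INTER_CUBIC)
b=cv2.resize(s[210:340,240:380],None,fx=4.5,fy=4.5,interpolation=cv2.INTER_CUBIC)[:,:]
a=cv2.resize(a,(380,200));b=cv2.resize(b,(420,390))
o=np.zeros((390,800,3),np.uint8);o[:200,:380]=a;o[:,380:]=b
cv2.imwrite("pics/c3.png",o); print(robot.observe()["position"],robot.observe()["contact_force"])
E
```

```text
[598.14233761 173.89231537  82.18949699] [-0.13851405  0.36667145  0.60975944]
```

View pics/c3.png

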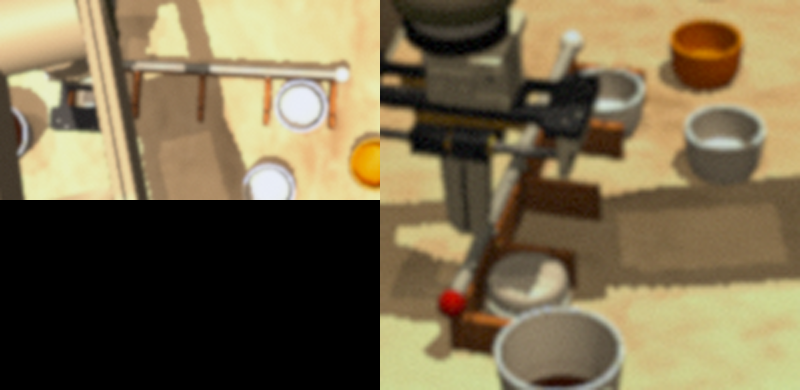

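Side part of the picture: the shut fingertips (460,228) hover over the rail between the red knob (452,302) and the first divider, clear of everything. I'll lower in small steps.

Emit:
drive_tool(increments=[0, 0, -0.045, 0, 0, 0, 0, 0, 0, -0.045, 0, 0, 0, 0, 0, 0, -0.01, 0, 0, 0, 0, 0, 0, 0, 0, 0, 0, 0])

```text
clock: 3.37
position: [596.5, 173.6, 59.5]
tool_rot: [0.732, 0.681, -0.001, -0.0]
contact_force: [-1.3, 0.3, -0.2]
grip_width: 0.005
gripper_force: 0.0
```

Emit:
drive_tool(increments=[0, 0, -0.005, 0, 0, 0, 0, 0, 0, -0.005, 0, 0, 0, 0, 0, 0, 0, 0, 0, 0, 0])

```text
clock: 3.62
position: [597.4, 173.8, 58.7]
tool_rot: [0.732, 0.681, 0.0, 0.0]
contact_force: [0.5, 1.0, -0.2]
grip_width: 0.004
gripper_force: 0.0
```

Emit:
drive_tool(increments=[0, 0, -0.005, 0, 0, 0, 0, 0, 0, 0, 0, 0, 0, 0])

```text
clock: 3.78
position: [597.6, 173.8, 58.2]
tool_rot: [0.732, 0.681, 0.0, 0.0]
contact_force: [-0.9, -1.1, 3.7]
grip_width: 0.004
gripper_force: 1.1
```

Emit:
drive_tool(increments=[0, 0, -0.003, 0, 0, 0, 0, 0, 0, 0, 0, 0, 0, 0])

```text
clock: 3.95
position: [597.7, 173.8, 58.1]
tool_rot: [0.732, 0.681, 0.0, 0.0]
contact_force: [-3.6, -0.2, 7.0]
grip_width: 0.007
gripper_force: 3.5
```

Emit:
drive_tool(increments=[-0.0015, -0.02, 0, 0, 0, 0, 0, -0.0029, -0.04, 0, 0, 0, 0, 0, -0.0029, -0.04, 0, 0, 0, 0, 0, -0.0029, -0.04, 0, 0, 0, 0, 0])

```text
clock: 4.28
position: [596.2, 146.1, 58.2]
tool_rot: [0.732, 0.682, 0.001, 0.0]
contact_force: [0.5, 3.9, 5.9]
grip_width: 0.006
gripper_force: 2.9
```

Emit:
drive_tool(increments=[-0.0029, -0.04, 0, 0, 0, 0, 0, -0.0029, -0.04, 0, 0, 0, 0, 0, -0.0029, -0.04, 0, 0, 0, 0, 0, -0.0029, -0.04, 0, 0, 0, 0, 0, -0.0029, -0.04, 0, 0, 0, 0, 0, -0.0029, -0.04, 0, 0, 0, 0, 0, -0.0029, -0.04, 0, 0, 0, 0, 0, -0.0029, -0.04, 0, 0, 0, 0, 0])

```text
clock: 4.95
position: [591.5, 81.8, 58.2]
tool_rot: [0.732, 0.681, 0.001, 0.0]
contact_force: [-0.2, 4.0, 6.1]
grip_width: 0.006
gripper_force: 3.1
```

Emit:
drive_tool(increments=[-0.0029, -0.04, 0, 0, 0, 0, 0, -0.0029, -0.04, 0, 0, 0, 0, 0, -0.0029, -0.04, 0, 0, 0, 0, 0, -0.0029, -0.04, 0, 0, 0, 0, 0, -0.0029, -0.04, 0, 0, 0, 0, 0, -0.0029, -0.04, 0, 0, 0, 0, 0, -0.0029, -0.04, 0, 0, 0, 0, 0, -0.0029, -0.04, 0, 0, 0, 0, 0, -0.0029, -0.04, 0, 0, 0, 0, 0, -0.0015, -0.02, 0, 0, 0, 0, 0, 0, 0, 0, 0, 0, 0, 0])

```text
clock: 5.87
position: [585.9, 4.8, 58.2]
tool_rot: [0.732, 0.681, 0.001, 0.001]
contact_force: [-0.3, 0.4, 6.4]
grip_width: 0.003
gripper_force: 3.4
```

Emit:
drive_tool(increments=[0, 0, 0.05, 0, 0, 0, 0, 0, 0, 0.1, 0, 0, 0, 0, 0, 0, 0.1, 0, 0, 0, 0, 0, 0, 0.1, 0, 0, 0, 0, -0.1175, -0.072, 0, 0, 0, 0, 22, -0.1175, -0.072, 0, 0, 0, 0, 22, -0.1175, -0.072, 0, 0, 0, 0, 22, -0.1175, -0.072, 0, 0, 0, 0, 22, -0.1175, -0.072, 0, 0, 0, 0, 22, -0.1175, -0.072, 0, 0, 0, 0, 22, -0.1175, -0.072, 0, 0, 0, 0, 22, 0, 0, 0, 0, 0, 0, 22])

```text
clock: 6.87
position: [417.1, -96.9, 126.6]
tool_rot: [0.732, 0.681, -0.001, -0.0]
contact_force: [-1.0, 0.3, -1.3]
grip_width: 0.223
gripper_force: 0.0
```

Emit:
drive_tool(increments=[0, 0, -0.1, 0, 0, 0, 22, 0, 0, -0.1, 0, 0, 0, 22, 0, 0, -0.1, 0, 0, 0, 22, 0, 0, -0.1, 0, 0, 0, 22, 0, 0, -0.1, 0, 0, 0, 22, 0, 0, 0, 0, 0, 0, 22, 0, 0, 0, 0, 0, 0, 22])

```text
clock: 7.45
position: [419.6, -94.7, 26.5]
tool_rot: [0.732, 0.681, -0.001, -0.001]
contact_force: [1.0, 0.6, -0.3]
grip_width: 0.221
gripper_force: 0.0
```

Emit:
drive_tool(increments=[0.01, 0, -0.04, 0, 0, 0, 22, 0, 0, -0.03, 0, 0, 0, 22, 0.0014, 0.02, 0, 0, 0, 0, 22, 0.0014, 0.02, 0, 0, 0, 0, 22, 0.0014, 0.02, 0, 0, 0, 0, 22, 0.0014, 0.02, 0, 0, 0, 0, 22, 0.0014, 0.02, 0, 0, 0, 0, 22, 0.0014, 0.02, 0, 0, 0, 0, 22, 0.0014, 0.02, 0, 0, 0, 0, 22, 0.0014, 0.02, 0, 0, 0, 0, 22])

```text
clock: 8.28
position: [425.1, -62.7, 13.2]
tool_rot: [0.732, 0.681, 0.0, 0.0]
contact_force: [-0.3, -1.5, 0.6]
grip_width: 0.222
gripper_force: 0.5
```

Emit:
drive_tool(increments=[0.0014, 0.02, 0, 0, 0, 0, 22, 0.0014, 0.02, 0, 0, 0, 0, 22, 0.0014, 0.02, 0, 0, 0, 0, 22, 0.0014, 0.02, 0, 0, 0, 0, 22, 0.0014, 0.02, 0, 0, 0, 0, 22, 0.0014, 0.02, 0, 0, 0, 0, 22, 0.0014, 0.02, 0, 0, 0, 0, 22, 0, 0, 0, 0, 0, 0, 22])

```text
clock: 8.95
position: [426.7, -34.3, 12.9]
tool_rot: [0.732, 0.682, 0.0, -0.0]
contact_force: [-0.1, -0.1, -0.1]
grip_width: 0.22
gripper_force: 0.0
```

```bash
python3 - <<'E'
from h import *
t=cams.snapshot("top")[:,:,::-1];s=cams.snapshot("side")[:,:,::-1]
a=cv2.resize(t[195:300,265:365],(400,420),interpolation=cv2.INTER_CUBIC)
b=cv2.resize(s[210:315,280:380],(400,420),interpolation=cv2.INTER_CUBIC)
cv2.imwrite("pics/c4.png",np.hstack([a,b])); print(robot.observe()["position"],robot.observe()["contact_force"])
E
```

```text
[426.63740065 -34.77862278  12.88253372] [-0.09077848  0.22376685  0.93322616]
```

View pics/c4.png

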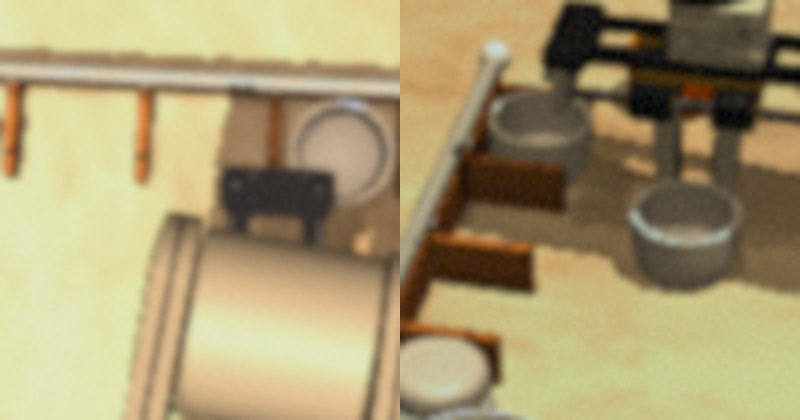

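The picture shows the ramekin upright, with its rim centre at side-crop (685,213) and the two fingertips behind it. The top view of it is hidden by the arm.

```bash
cat >> h.py <<'E'
X=np.array([.9975,-.0711]);Y=np.array([.0711,.9975]);M=np.array([556,46.])
def rk(p): p=np.array(p[:2])-M; return (p@X).round(1),(p@Y).round(1)
def wd(a,b): return (M+a*X+b*Y).round(1)
E
python3 - <<'E'
from h import *
p=plane("side",((685-400+.5)/4+279.5,(213.5)/4+209.5),42)[:2]+[1.3,-4.4]
print(p,rk(p),"tcp",rk(robot.observe()["position"]))
E
```

```text
[431.10006781   4.64439493] (np.float64(-121.6), np.float64(-50.1)) tcp (np.float64(-123.3), np.float64(-89.8))
```

Emit:
drive_tool(increments=[0.001, 0.0138, 0, 0, 0, 0, 22, 0.001, 0.0138, 0, 0, 0, 0, 22, 0, 0, 0, 0, 0, 0, 22, -0.001, -0.05, 0, 0, 0, 0, 22, -0.001, -0.1, 0, 0, 0, 0, 22, 0, 0, 0.1, 0, 0, 0, 22, 0, 0, 0.1, 0, 0, 0, 22, 0, 0, 0.1, 0, 0, 0, 22, 0, 0, 0.1, 0, 0, 0, 22, 0, 0, 0, 0, 0, 0, 22])

```text
clock: 9.88
position: [429.5, -61.0, 97.3]
tool_rot: [0.732, 0.681, 0.002, 0.003]
contact_force: [0.7, -0.3, 1.2]
grip_width: 0.216
gripper_force: 0.0
```

Emit:
drive_tool(increments=[-0.023, 0.031, 0, 0, 0, -0.01923, 22, -0.023, 0.031, 0, 0, 0, -0.01923, 22, -0.023, 0.031, 0, 0, 0, -0.01923, 22, -0.023, 0.031, 0, 0, 0, -0.01923, 22, -0.023, 0.031, 0, 0, 0, -0.01923, 22, -0.023, 0.031, 0, 0, 0, -0.01923, 22, -0.023, 0.031, 0, 0, 0, -0.01923, 22, -0.023, 0.031, 0, 0, 0, -0.01923, 22, -0.023, 0.031, 0, 0, 0, -0.01923, 22, -0.023, 0.031, 0, 0, 0, -0.01923, 22, -0.023, 0.031, 0, 0, 0, -0.01923, 22, -0.023, 0.031, 0, 0, 0, -0.01923, 22])

```text
clock: 10.88
position: [371.1, 14.7, 92.3]
tool_rot: [1.0, 0.022, -0.0, 0.0]
contact_force: [0.3, -0.1, -0.4]
grip_width: 0.22
gripper_force: 0.0
```

Emit:
drive_tool(increments=[0, 0, 0, 0, 0, -0.01923, 22, 0, 0, 0, 0, 0, 0, 22, 0, 0, 0, 0, 0, 0, 22])

```text
clock: 11.13
position: [371.4, 14.5, 92.6]
tool_rot: [0.999, -0.034, -0.0, 0.0]
contact_force: [0.5, 0.9, -0.0]
grip_width: 0.221
gripper_force: 0.0
```

```bash
python3 - <<'E'
from h import *
t=cams.snapshot("top")[:,:,::-1];s=cams.snapshot("side")[:,:,::-1]
a=cv2.resize(t[195:300,265:365],(400,420),interpolation=cv2.INTER_CUBIC)
b=cv2.resize(s[210:315,280:380],(400,420),interpolation=cv2.INTER_CUBIC)
cv2.imwrite("pics/c5.png",np.hstack([a,b])); p=robot.observe();print(p["position"],rk(p["position"]),p["tool_rot"],p["q"])
E
```

```text
[371.5725841   14.5299757   92.77345474] (np.float64(-181.7), np.float64(-44.5)) [ 9.99424614e-01 -3.39177752e-02 -1.59567710e-04  1.78137167e-05] [-9.89845065e-02 -4.42315712e-01  2.23418491e+00 -5.77007133e-05
  1.35003960e+00  1.53967303e+00]
```

View pics/c5.png

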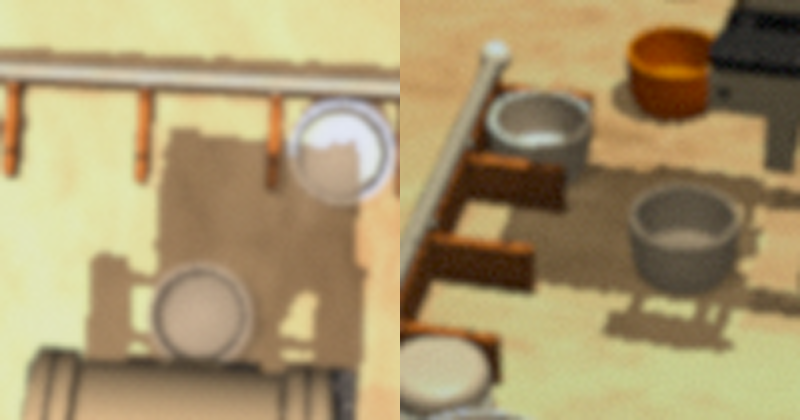

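The top crop shows the ramekin free-standing in front of gap_c, with its rim centre at (201,314). Gap_c lies between the dividers at (145,·) and (272,·).

```bash
python3 - <<'E'
from h import *
p=plane("top",(314.9,273.1),42);print(rk(p))
for u in((144,178),(271,186)):print(rk(plane("top",((u[0]+.5)/4+264.5,(u[1]+.5)/4+194.5),36)))
E
```

```text
(np.float64(-122.9), np.float64(-43.0))
(np.float64(-35.0), np.float64(-0.8))
(np.float64(-36.5), np.float64(-85.2))
```

Emit:
drive_tool(increments=[0, 0.007, -0.1, 0, 0, 0, 22, 0, 0, -0.1, 0, 0, 0, 22, 0, 0, -0.1, 0, 0, 0, 22, 0, 0, -0.1, 0, 0, 0, 22, 0, 0, 0, 0, 0, 0, 22, 0.0249, -0.0018, 0, 0, 0, 0, 22, 0.0249, -0.0018, 0, 0, 0, 0, 22, 0.0249, -0.0018, 0, 0, 0, 0, 22, 0.0249, -0.0018, 0, 0, 0, 0, 22])

```text
clock: 11.98
position: [393.5, 14.6, 14.5]
tool_rot: [0.999, -0.036, 0.001, 0.0]
contact_force: [-1.8, 0.4, 0.5]
grip_width: 0.221
gripper_force: 0.5
```

Emit:
drive_tool(increments=[0.02, -0.0014, 0, 0, 0, 0, 22, 0.02, -0.0014, 0, 0, 0, 0, 22, 0.02, -0.0014, 0, 0, 0, 0, 22, 0.02, -0.0014, 0, 0, 0, 0, 22, 0.02, -0.0014, 0, 0, 0, 0, 22, 0.02, -0.0014, 0, 0, 0, 0, 22, 0.02, -0.0014, 0, 0, 0, 0, 22, 0.02, -0.0014, 0, 0, 0, 0, 22, 0.02, -0.0014, 0, 0, 0, 0, 22, 0.02, -0.0014, 0, 0, 0, 0, 22, 0, 0, 0, 0, 0, 0, 22])

```text
clock: 12.9
position: [432.4, 11.9, 13.2]
tool_rot: [0.999, -0.036, 0.0, 0.0]
contact_force: [0.2, -0.7, 0.8]
grip_width: 0.22
gripper_force: 0.0
```

```bash
python3 - <<'E'
from h import *
t=cams.snapshot("top")[:,:,::-1];s=cams.snapshot("side")[:,:,::-1]
a=cv2.resize(t[195:300,265:365],(400,420),interpolation=cv2.INTER_CUBIC)
b=cv2.resize(s[210:315,280:380],(400,420),interpolation=cv2.INTER_CUBIC)
cv2.imwrite("pics/c6.png",np.hstack([a,b])); p=robot.observe();print(p["position"],rk(p["position"]))
E
```

```text
[431.72487169  11.99400604  13.02038554] (np.float64(-121.5), np.float64(-42.8))
```

View pics/c6.png

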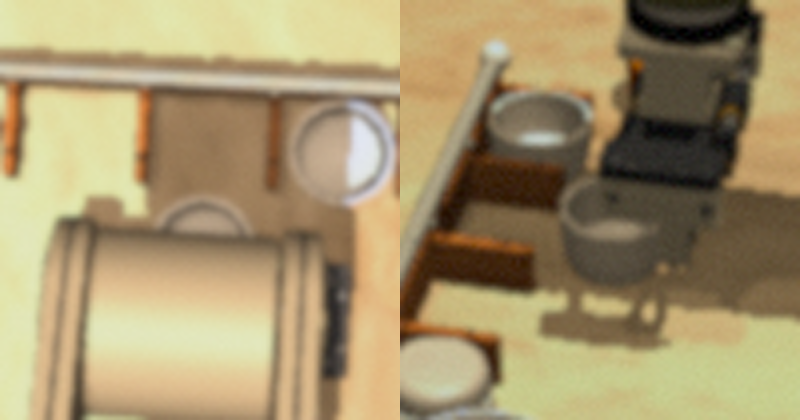

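The ramekin is centred on gap_c: its visible rim arc is centred at top-crop x≈205, midway between the dividers at 145 and 272. It is upright, so I'll carry on straight.

Emit:
drive_tool(increments=[0.02, -0.0014, 0, 0, 0, 0, 22, 0.02, -0.0014, 0, 0, 0, 0, 22, 0.02, -0.0014, 0, 0, 0, 0, 22, 0.02, -0.0014, 0, 0, 0, 0, 22, 0.02, -0.0014, 0, 0, 0, 0, 22, 0.02, -0.0014, 0, 0, 0, 0, 22, 0.02, -0.0014, 0, 0, 0, 0, 22, 0.02, -0.0014, 0, 0, 0, 0, 22, 0.02, -0.0014, 0, 0, 0, 0, 22])

```text
clock: 13.75
position: [467.9, 9.5, 13.0]
tool_rot: [0.999, -0.036, -0.0, -0.0]
contact_force: [-0.2, -0.0, -0.6]
grip_width: 0.221
gripper_force: 0.3
```

Emit:
drive_tool(increments=[0.02, -0.0014, 0, 0, 0, 0, 22, 0.02, -0.0014, 0, 0, 0, 0, 22, 0.02, -0.0014, 0, 0, 0, 0, 22, 0.02, -0.0014, 0, 0, 0, 0, 22, 0.02, -0.0014, 0, 0, 0, 0, 22, 0.02, -0.0014, 0, 0, 0, 0, 22, 0.02, -0.0014, 0, 0, 0, 0, 22])

```text
clock: 14.33
position: [495.9, 7.5, 13.0]
tool_rot: [0.999, -0.036, 0.0, 0.0]
contact_force: [-1.2, 0.8, 0.3]
grip_width: 0.223
gripper_force: 0.3
```

Emit:
drive_tool(increments=[0.01, -0.0007, 0, 0, 0, 0, 22, 0.01, -0.0007, 0, 0, 0, 0, 22])

```text
clock: 14.5
position: [499.8, 7.2, 13.0]
tool_rot: [0.999, -0.036, -0.0, -0.0]
contact_force: [-0.2, -0.2, 0.1]
grip_width: 0.218
gripper_force: 0.3
```

Emit:
drive_tool(increments=[0.008, -0.0006, 0, 0, 0, 0, 22, 0.008, -0.0006, 0, 0, 0, 0, 22, 0, 0, 0, 0, 0, 0, 22])

```text
clock: 14.75
position: [503.0, 7.0, 13.1]
tool_rot: [0.999, -0.036, 0.0, -0.0]
contact_force: [0.1, 0.7, 0.5]
grip_width: 0.22
gripper_force: 0.2
```

Emit:
drive_tool(increments=[0.005, -0.0004, 0, 0, 0, 0, 22, 0.005, -0.0004, 0, 0, 0, 0, 22])

```text
clock: 14.92
position: [503.8, 6.9, 12.8]
tool_rot: [0.999, -0.036, -0.001, -0.0]
contact_force: [-8.0, 0.1, 4.0]
grip_width: 0.221
gripper_force: 3.7
```

Emit:
drive_tool(increments=[0.003, -0.0002, 0, 0, 0, 0, 22, 0, 0, 0, 0, 0, 0, 22])

```text
clock: 15.08
position: [503.8, 6.9, 12.7]
tool_rot: [0.999, -0.036, -0.002, -0.0]
contact_force: [-7.1, 0.1, 5.6]
grip_width: 0.219
gripper_force: 3.8
```

Emit:
drive_tool(increments=[-0.01, 0.0007, 0, 0, 0, 0, 22, -0.05, 0.0036, 0, 0, 0, 0, 22, -0.1, 0.0071, 0, 0, 0, 0, 22, -0.15, 0.0107, 0, 0, 0, 0, 22, 0, 0, 0.15, 0, 0, 0, 22, -0.1, 0, 0.15, 0, 0, 0, 22, -0.1, -0.1, 0.15, 0, 0, 0, 22, 0, -0.15, 0.15, 0, 0, 0, 22, 0, -0.15, 0, 0, 0, 0, 22, 0, -0.15, 0, 0, 0, 0, 22, 0, -0.15, 0, 0, 0, 0, 22, 0, 0, 0, 0, 0, 0, 22])

```text
clock: 16.08
position: [403.7, -132.6, 133.4]
tool_rot: [0.999, -0.037, 0.001, 0.001]
contact_force: [0.9, 0.4, -0.4]
grip_width: 0.217
gripper_force: 0.0
```

```bash
python3 - <<'E'
from h import *
t=cams.snapshot("top")[:,:,::-1];s=cams.snapshot("side")[:,:,::-1]
a=cv2.resize(t[195:300,215:400],(740,420),interpolation=cv2.INTER_CUBIC)[:,:400] if 0 else cv2.resize(t[195:300,265:365],(400,420),interpolation=cv2.INTER_CUBIC)
b=cv2.resize(s[210:315,280:380],(400,420),interpolation=cv2.INTER_CUBIC)
cv2.imwrite("pics/c7.png",np.hstack([a,b])); print(robot.observe()["contact_force"])
E
```

```text
[-0.33081424  0.86709006 -0.79719818]
```

View pics/c7.png

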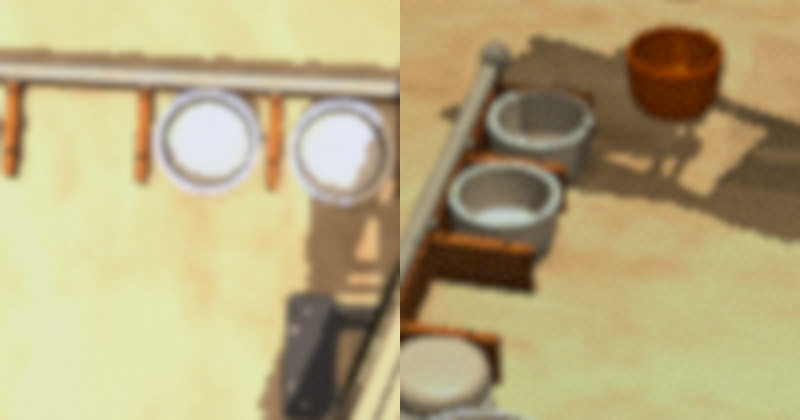

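The ramekin sits in the third gap (top-crop (209,141)), upright and against the back board. Its neighbours haven't moved, and the gripper is clear.

```bash
python3 -c "
from cell import finish_job
print(finish_job())"
```

```text
the job is handed in; nothing more can be done
None
```

The job is handed in: I ran the shut fingertips along the rail from the red-knob end, touching behind gaps one, two and three and lifting off there, then pushed the ramekin into the third gap until it stopped against the back board.

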